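Start the drying of varnished wood pieces

TASK

Start drying the varnished pieces, pressing with the fingertips: first press the half of the green rocker that has a white bar fully down to switch the fan on, then do the same with the yellow rocker for the lamp, and then press the timer's blue button fully down and let it spring back. Leave the red stop button alone, do not lift or shove the timer, and leave the wood pieces, tub, jar and brush where they are.

Things in the scene. Friction and masses are not known exactly. Their poses are not given: they have to be found in the camera images.
- fan_box: the fan switch: a grey box 88 x 54 mm, 36 mm high (foot 94 x 60 mm), fixed to the table. Origin: centre of its underside, on the table; x along its length, towards the rocker's ON half; z up. Its green rocker is a shallow V, 38 mm wide, two halves each 36 mm long that meet at the pivot line (along y, over the box's centre, 42 mm above the table). The ON half has a white bar near its outer end.
- fan_press (a point): the spot to press on the green rocker: middle of the upper face of its ON half, 22 mm from the pivot line; it moves with the rocker. Off: the ON half slopes up by 0.32 rad, outer end about 53 mm above the table. On: the ON half lies level, its face 42 mm above the table, and the other half slopes up.
- fan_rocker (a joint): angle of the green rocker (rad): about 0 off, 0.32 (its stop) on. It turns stiffly (about 3 to 6 N pressed on the outer part of the ON half) and stays where it is left.
- lamp_box: the lamp switch: a grey box 88 x 54 mm, 36 mm high (foot 94 x 60 mm), fixed to the table. Origin: centre of its underside, on the table; x along its length, towards the rocker's ON half; z up. Its yellow rocker is a shallow V, 38 mm wide, two halves each 36 mm long that meet at the pivot line (along y, over the box's centre, 42 mm above the table). The ON half has a white bar near its outer end.
- lamp_press (a point): the spot to press on the yellow rocker: middle of the upper face of its ON half, 22 mm from the pivot line; it moves with the rocker. Off: the ON half slopes up by 0.32 rad, outer end about 53 mm above the table. On: the ON half lies level, its face 42 mm above the table, and the other half slopes up.
- lamp_rocker (a joint): angle of the yellow rocker (rad): about 0 off, 0.32 (its stop) on. It turns stiffly (about 3 to 6 N pressed on the outer part of the ON half) and stays where it is left.
- timer_top (a point): centre of the top face of the timer's blue button. The timer is a loose white puck, 88 mm across, 30 mm high, 0.35 kg or so, standing free on the table; the button, 36 mm across, stands up in its middle, its top 40 mm above the table when released.
- timer_button (a joint): how far the blue button is pushed in (m): 0 released, 0.006 fully down. It takes about 1 N to start and 5 N to push fully down, and springs back.
- timer: the timer puck: origin at the centre of its underside, z up.
- stop_top (a point): centre of the top face of the red stop button, 38 mm across, 46 mm above the table, on a grey fixed box 70 x 70 mm, 36 mm high. To be left alone.
- stop_button (a joint): how far the red button is pushed in (m): 0 released, 0.006 fully down.
- piece_a_center (a point): a domed, varnished red-brown wood piece, 57 x 40 mm, 17 mm high. Loose; to be left alone. The point is its centre.
- piece_b_center (a point): a domed, varnished dark brown wood piece, 57 x 50 mm, 17 mm high. Loose; to be left alone. The point is its centre.
- piece_c_center (a point): a domed, varnished red-brown wood piece, 57 x 40 mm, 17 mm high. Loose; to be left alone. The point is its centre.
- raw_piece_center (a point): a domed pale wood piece, not varnished, 57 x 40 mm, 17 mm high. Loose; to be left alone. The point is its centre.
- tub_center (a point): a closed cream plastic tub, 92 mm across, 55 mm high. Loose; to be left alone. The point is its centre.
- jar_center (a point): a closed amber glass jar, 64 mm across, 85 mm high. Loose; to be left alone. The point is its centre.
- brush_center (a point): a flat black foam brush with a pale wooden handle, 140 mm long, 30 mm wide, 12 mm high. Loose; to be left alone. The point is its centre.
Things that resemble listed ones, but are neither listed nor needed, are in the scene too. What is shaped like the part that bears stop_top but pink or purple is not meant.

How it is judged:
By the outcome, as a careful person would: the job done as asked, in the order asked, and still so for the second after the job is handed in, with the robot touching nothing.
It also fails if it takes over 51 s, if anything falls off the work surface, if the arm or the gripper's body presses on something with over 40 N, if the wrist force passes 120 N, or if a joint passes its speed limit or range.

ROBOT

A 6-joint arm with a two-finger parallel gripper is mounted at the origin on the work surface. World frame = base frame: x ahead of the robot, y to its left, z up, the work surface at z = 0. Lengths are in m, angles in degrees, forces in N, time in s.
With the tool pointing down it reaches from about 0.325 to 0.85 m from the base axis. Payload 15.5 kg.
Tool frame: the origin (TCP) lies midway between the tips of the shut fingers; the grasp point (between the pads) lies 19 mm behind it; y points along the fingers, x is the direction in which the jaws open and shut, and the axes are right-handed (so a half turn about y gives the same grasp; the last joint's range is limited). The gripper opens to 91 mm and grips with 3 to 60 N. Pads are 32 mm wide; open, the fingers measure 118 mm over their backs; the gripper's body (76 mm by 178 mm) begins 60 mm behind the grasp point.
Start: joints at [-70.732, 28.281, 77.091, -0, 74.628, -5.472], TCP at [0.262, -0.568, 0.214] pointing down, gripper open.
Joint ranges: [-166.48, 166.48], [-47.26, 123.95], [12.59, 153.08], [-70.14, 250.14], [6.76, 159.57], [-176.63, 176.63]. Speed limits (degrees/s): [108.29, 108.29, 147.25, 172.46, 172.46, 172.46].

INTERFACE

Orientations are given as a 3x3 rotation matrix whose columns are the frame's x, y, z axes.
In Python, from bench import ctrl gives the robot as it stands. The module is installed in compiled form; this text tells all that it offers. Calls block until the motion is done:
- ctrl.goto(position, orientation): joint-space move of the TCP to a pose.
- ctrl.move_l(position, vel=0.15, ori=None, contact_N=None): straight line of the TCP; ori=None keeps the orientation; vel is the mean speed in m/s. With contact_N (N) it stops when the force on the tool has changed by that much, and returns True; else False.
- ctrl.movej(angles): joint-space move.
- ctrl.command_gripper(opening): opening from 0.0 (shut) to 1.0 (fully open); the grip force is fixed at half the most; returns when the fingers have stopped.
- ctrl.sleep(seconds).
- ctrl.ik(position, orientation): joint angles nearest the present ones, or None.
- ctrl.read_camera(name): name is "side" or "top" or "wrist"; returns the picture (480x640x3 uint8, blue, green, red); there is no depth.
- ctrl.camera_params(name): a dict with "fx", "fy", "cx", "cy" (pixels), "pose" (4x4, takes a point from camera to world coordinates); the wrist camera has in their place "T_tool_cam" (4x4, takes a point from camera to tool coordinates, whose origin is the TCP and whose axes are the tool frame's). Camera axes: x right, y up, looking along -z (the intrinsics and any distortion apply to the point x, -y, -z); pixel columns grow to the right and rows downward; lengths in m; the calibration is good to about 2 mm. The wrist camera is an equidistant fisheye: a pixel r from the principal point sees the ray r / f radians off the axis. A picture is of the moment at which its call begins: read the wrist's pose just before it. camera_params takes no time and is no camera call.
A pose or a line that the arm cannot do raises ctrl.MotionError and nothing moves.
- ctrl.sign_off(): hands the job in, once; it reports no verdict.
Readings, each from a call of its own:
- ctrl.current_t(): time.
- ctrl.current_q(): joint angles.
- ctrl.current_dq(): joint speeds.
- ctrl.current_effort(): joint torques, N m.
- ctrl.current_tool_pos(): TCP position.
- ctrl.current_eef_rot(): TCP orientation.
- ctrl.current_contact_force(): force on the tool from outside, world axes, zero at the start.
- ctrl.current_wrist_torque(): the same for the moment, N m.
- ctrl.current_grip_width(): opening from 0.0 (shut) to 1.0 (fully open).
Only numpy, scipy, OpenCV 4.12 (cv2) and the standard library are available. Lean on these libraries where they do the work, as an engineer would, in place of code of your own. Each camera call takes 0.05 s, during which the arm holds its last target.

## Working session

There is one attempt and no reset: what is moved stays moved. The work goes in short steps, each a Python script; the robot and the scene stay as the last script left them, time stands still between calls to the robot, and variables do not carry over. Pictures are saved under pics/ and viewed, and the job is handed in when it is done.

```bash
mkdir -p pics; python3 - <<'E'
from bench import ctrl
import cv2,numpy as np
for n in ("side","top","wrist"):
    print(n,ctrl.camera_params(n)); 
print(ctrl.current_t(),ctrl.current_tool_pos(),ctrl.current_eef_rot())
for n in ("side","top","wrist"):
    cv2.imwrite(f"pics/{n}0.png",ctrl.read_camera(n))
E
```

```text
side {'fx': 578.7780795892412, 'fy': 578.7780795892412, 'cx': 314.02162109729477, 'cy': 236.9536753108871, 'pose': array([[-0.97568844,  0.16339088, -0.1460667 ,  0.35286441],
       [-0.21912443, -0.71490525,  0.66399922,  0.93489196],
       [ 0.00406757,  0.67986315,  0.73332773,  1.04100438],
       [ 0.        ,  0.        ,  0.        ,  1.        ]])}
top {'fx': 456.55484616271644, 'fy': 456.55484616271644, 'cx': 318.96625351373507, 'cy': 241.17742825193255, 'pose': array([[-0.02941352,  0.98692312, -0.15848532,  0.38786549],
       [-0.99950804, -0.03076662, -0.00609042,  0.05733005],
       [-0.01088684,  0.15822821,  0.98734255,  1.09256386],
       [ 0.        ,  0.        ,  0.        ,  1.        ]])}
wrist {'fx': 371.64829954431775, 'fy': 371.64829954431775, 'cx': 316.66878354509043, 'cy': 243.43020803580688, 'T_tool_cam': array([[ 9.99999912e-01, -3.51277582e-04,  2.27477436e-04,
        -4.73374140e-04],
       [ 3.20751491e-04,  2.94183802e-01, -9.55748810e-01,
        -1.70849629e-01],
       [ 2.68812954e-04,  9.55748799e-01,  2.94183889e-01,
         8.47742263e-02],
       [ 0.00000000e+00,  0.00000000e+00,  0.00000000e+00,
         1.00000000e+00]])}
0.0 [ 0.26145051 -0.56728117  0.21335374] [[ 4.18501472e-01 -3.99645830e-04  9.08216031e-01]
 [-9.08215348e-01  1.11803635e-03  4.18501650e-01]
 [-1.18267098e-03 -9.99999295e-01  1.04935384e-04]]
```

View pics/top0.png

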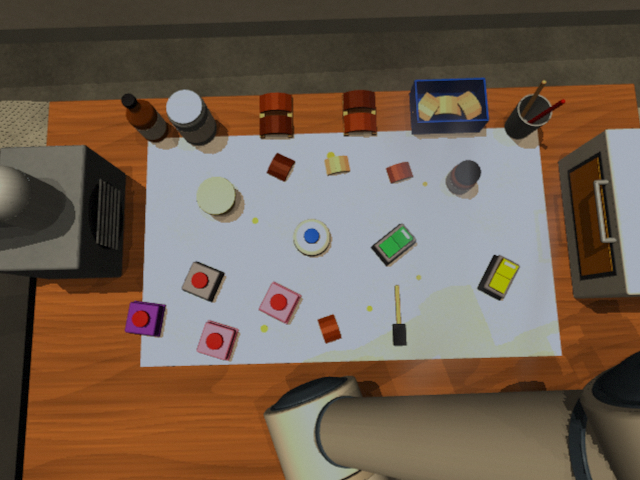

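View pics/side0.png

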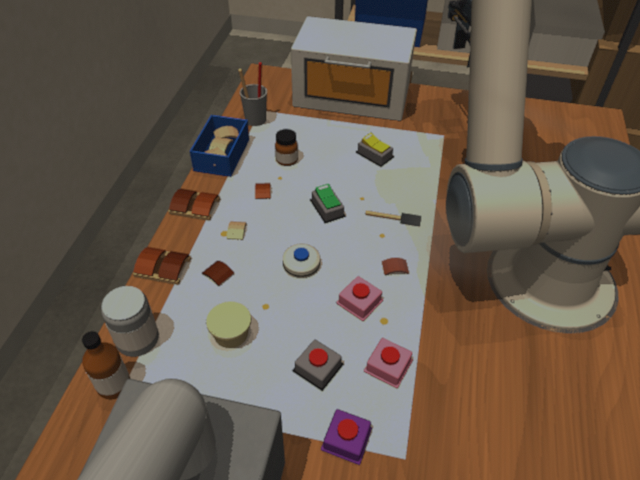

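View pics/wrist0.png

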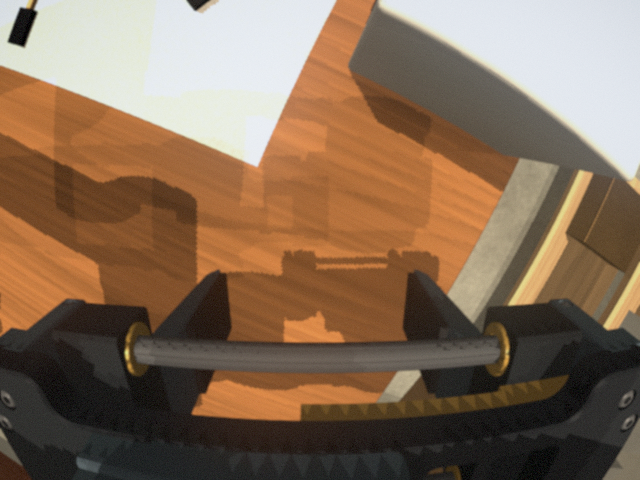

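The top view shows the green rocker at about (395,243), the yellow one at (499,277), the timer's blue button at (312,237), and the grey stop box at (203,281). The pink and purple boxes are decoys. Next I'll enlarge the rockers to find their white bars.

```bash
python3 - <<'E'
import cv2,numpy as np
t=cv2.imread("pics/top0.png");s=cv2.imread("pics/side0.png")
def c(im,x,y,r=30):return cv2.resize(im[y-r:y+r,x-r:x+r],(360,290),interpolation=cv2.INTER_CUBIC)
cv2.imwrite("pics/crop0.png",np.vstack([np.hstack([c(t,395,243),c(t,499,277)]),np.hstack([c(s,328,200),c(s,376,148)])]))
E
```

```text
(no output)
```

View pics/crop0.png

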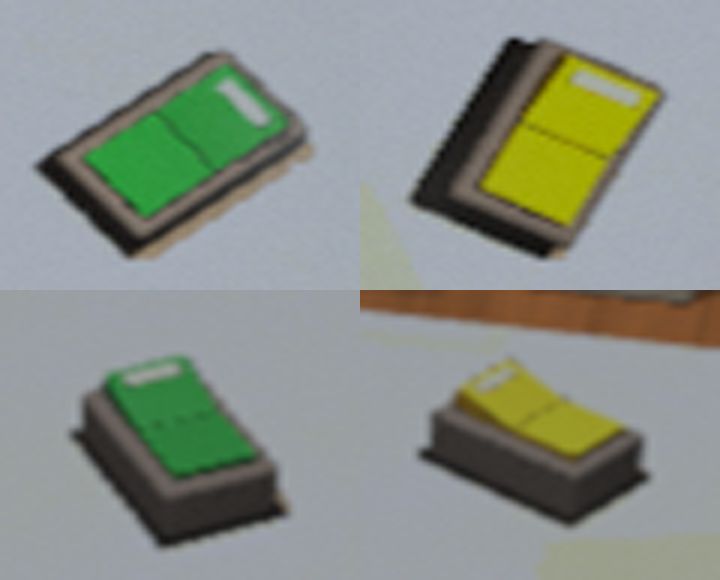

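Both white bars are clear. Green's is at about top px (405,234) and yellow's at (510,265). I'll fit the poses using both views.

```bash
cat > h.py <<'E'
import numpy as np,cv2
from scipy.optimize import least_squares
from bench import ctrl
def proj(n,P):
    p=ctrl.camera_params(n);T=np.linalg.inv(p["pose"]);c=(T[:3,:3]@np.atleast_2d(P).T).T+T[:3,3]
    return np.c_[p["fx"]*c[:,0]/-c[:,2]+p["cx"],p["fy"]*-c[:,1]/-c[:,2]+p["cy"]]
def ori(yaw):
    x=np.array([np.cos(yaw),np.sin(yaw),0]);y=np.array([0,0,-1.]);return np.c_[x,y,np.cross(x,y)]
E
python3 - <<'E'
from h import *
def world(s,L):
    x,y,a=s;R=np.array([[np.cos(a),-np.sin(a)],[np.sin(a),np.cos(a)]])
    L=np.atleast_2d(L);return np.c_[L[:,:2]@R.T+[x,y],L[:,2]]
c,sn=np.cos(.32),np.sin(.32)
# bar at unknown radius b ; offend at -36
def fit(top,side):
    def f(s):
        b=s[3]; L=[[0,0,.042],[b*c,0,.042+b*sn]]
        Lt=L+[[-.036,0,.042]]
        return np.r_[(proj("top",world(s[:3],Lt))-top).ravel(),(proj("side",world(s[:3],L))-side).ravel()]
    best=min((least_squares(f,[.45,0,a,.03]) for a in (0,1.5,-1.5,3)),key=lambda r:r.cost if r.x[3]>0 else 1e9)
    print(best.x,np.degrees(best.x[2]),best.fun.round(1)); print("press",world(best.x[:3],[[.022*c,0,.042+.022*sn],[.022,0,.042]]))
fit([[396.25,242.5],[405.5,234.3],[384.2,251.7]],[[327.4,197],[323.5,187.4]])
fit([[503.75,276.3],[510,265.2],[496.8,289.8]],[[375.7,143.7],[368,136]])
# blue
m={}
for n,x,y in (("top",312,237),("side",301,255)):
    im=cv2.imread(f"pics/{n}0.png").astype(int);k=(im[...,0]>im[...,2]+60)&(im[...,0]>im[...,1]+40)
    ys,xs=np.nonzero(k[y-20:y+20,x-20:x+20]);m[n]=[xs.mean()+x-20,ys.mean()+y-20];print(n,m[n],len(xs))
for ns in (["top"],["side"],["top","side"]):
    r=least_squares(lambda s:np.concatenate([(proj(n,[[s[0],s[1],.039]])[0]-m[n]) for n in ns]),[.45,0]);print(ns,r.x,r.fun)
E
```

```text
[ 0.54866178 -0.11478876 -0.91995843  0.02787294] -52.70973521633345 [-0.4 -0.4 -0.4  0.1 -0.2  0.1  0.5 -1.  -0.  -0.5]
press [[ 0.56131392 -0.13140293  0.04892046]
 [ 0.56199055 -0.13229145  0.042     ]]
[ 0.46245473 -0.35608738 -0.5167563   0.02921132] -29.607954955332882 [-0.5 -0.3 -0.1 -0.2 -0.1  0.2  0.3 -1.1  0.4 -0.2]
press [[ 0.48061111 -0.36640497  0.04892046]
 [ 0.48158211 -0.36695675  0.042     ]]
top [np.float64(311.0473372781065), np.float64(235.35502958579883)] 169
side [np.float64(300.76190476190476), np.float64(253.1984126984127)] 126
['top'] [0.57136526 0.0819645 ] [0.00000000e+00 5.68434189e-14]
['side'] [0.5710191  0.08413864] [-5.68434189e-14  0.00000000e+00]
['top', 'side'] [0.57126552 0.08277443] [-0.34442149  0.05260005  0.03478163 -0.45258849]
```

```bash
cat >> h.py <<'E'
def best(p,yaw):
    q0=np.array(ctrl.current_q());o=[]
    for y in (yaw,yaw+np.pi):
        q=ctrl.ik(p,ori(y))
        if q is not None:o.append((np.abs(np.array(q)-q0).max(),y))
    return min(o)[1]
def press(z_end,N):
    f0=np.array(ctrl.current_contact_force())
    p=np.array(ctrl.current_tool_pos());p[2]=z_end
    hit=ctrl.move_l(p,vel=.03,contact_N=N)
    print("hit",hit,"z",ctrl.current_tool_pos(),"dF",np.array(ctrl.current_contact_force())-f0,"t",ctrl.current_t())
E
python3 - <<'E'
from h import *
ctrl.command_gripper(0.0)
p=[.5616,-.1318,.11];y=best(p,-.920)
ctrl.goto([.5616,-.1318,.11],ori(y))
print(ctrl.current_tool_pos(),ctrl.current_t(),ctrl.current_grip_width())
for n in("wrist","side"): cv2.imwrite(f"pics/{n}1.png",ctrl.read_camera(n))
E
```

```text
[ 0.56163912 -0.1327539   0.11017554] 3.4667 0.002004718676697471
```

View pics/wrist1.png

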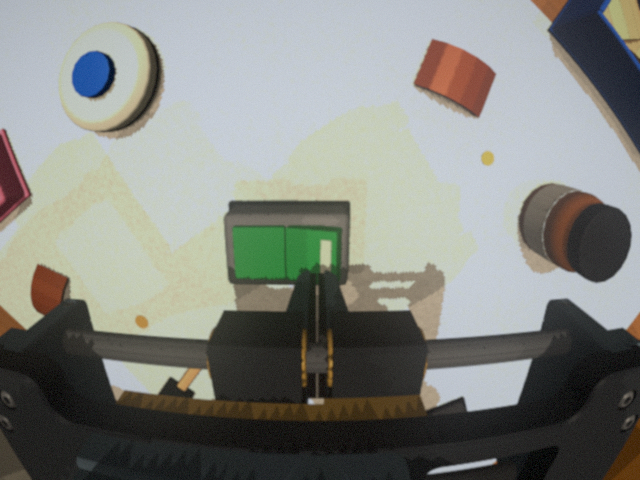

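View pics/side1.png

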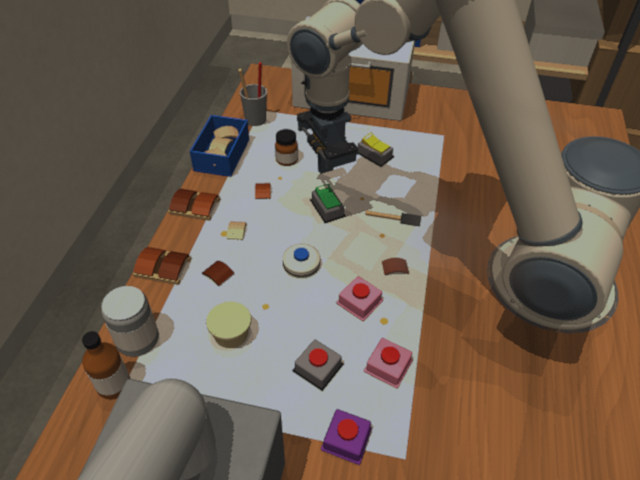

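The wrist view shows the green box lined up with the fingers. The pivot is at x≈286 px, and the finger plane at x≈317 px runs through the ON half with the bar (325,255). Next I'll check the fit by projecting it into this picture, then press.

```bash
cat >> h.py <<'E'
def wproj(P):
    w=ctrl.camera_params("wrist");R=ctrl.current_eef_rot();T=np.eye(4);T[:3,:3]=R;T[:3,3]=ctrl.current_tool_pos()
    C=np.linalg.inv(T@w["T_tool_cam"]);c=(C[:3,:3]@np.array(P).T).T+C[:3,3];v=c*[1,-1,-1]
    r=np.hypot(v[:,0],v[:,1]);th=np.arctan2(r,v[:,2])
    return np.c_[w["fx"]*th*v[:,0]/r+w["cx"],w["fy"]*th*v[:,1]/r+w["cy"]]
E
python3 - <<'E'
from h import *
a=-.920;R=np.array([[np.cos(a),-np.sin(a)],[np.sin(a),np.cos(a)]])
L=np.array([[0,.019],[0,-.019],[-.036,.019],[-.036,-.019],[.0342,.019],[.0342,-.019]])
P=np.c_[L@R.T+[.5487,-.1148],[.042]*2+[.042]*2+[.0533]*2]
px=wproj(P);print(px.round())
im=cv2.imread("pics/wrist1.png")
for u,v in px: cv2.circle(im,(int(u*1),int(v)),2,(0,0,255),-1)
cv2.imwrite("pics/w1o.png",cv2.resize(im[180:320,210:390],None,fx=4,fy=4))
E
```

```text
[[284. 232.]
 [286. 284.]
 [231. 232.]
 [235. 283.]
 [336. 236.]
 [335. 291.]]
```

View pics/w1o.png

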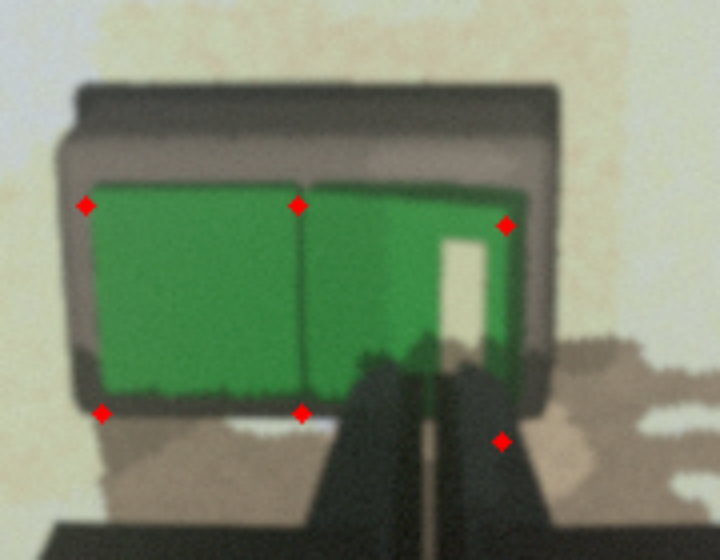

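The projected outline sits about 5 px (3 mm) to one side across the box. I'll split the difference with a 2 mm shift, which is well within the tolerance, and press.

```bash
python3 - <<'E'
from h import *
ctrl.move_l([.5632,-.1306,.065],vel=.1)
press(.040,14)
p=np.array(ctrl.current_tool_pos());p[2]=.12
ctrl.move_l(p,vel=.15)
y=best([.4822,-.366,.12],-.517)
ctrl.goto([.4822,-.366,.12],ori(y))
print(ctrl.current_tool_pos(),ctrl.current_t())
for n in("wrist","side"): cv2.imwrite(f"pics/{n}2.png",ctrl.read_camera(n))
a=-.517;R=np.array([[np.cos(a),-np.sin(a)],[np.sin(a),np.cos(a)]])
L=np.array([[0,.019],[0,-.019],[-.036,.019],[-.036,-.019],[.0342,.019],[.0342,-.019]])
P=np.c_[L@R.T+[.4625,-.3561],[.042]*2+[.042]*2+[.0533]*2]
px=wproj(P)
im=cv2.imread("pics/wrist2.png")
for u,v in px: cv2.circle(im,(int(u*1),int(v)),2,(0,0,255),-1)
s=cv2.imread("pics/side2.png")
cv2.imwrite("pics/o2.png",np.hstack([cv2.resize(im[160:320,220:420],(400,320)),cv2.resize(s[160:240,280:380],(400,320))]))
E
```

```text
hit True z [ 0.56384086 -0.13108544  0.04208482] dF [-2.29763666  0.25611445 11.30220421] t 4.9083
[ 0.48226553 -0.36502473  0.11935285] 6.5583
```

View pics/o2.png

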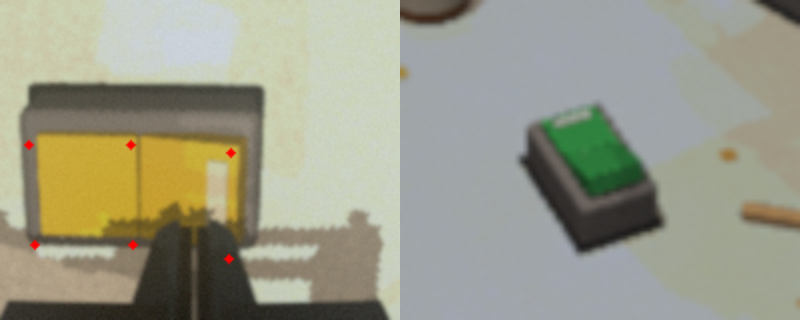

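The fan's ON half is now level: it stopped at z=0.0421 with over 11 N. Yellow next, with a similar small shift.

```bash
python3 - <<'E'
from h import *
ctrl.move_l([.4835,-.3661,.065],vel=.1)
press(.040,14)
p=np.array(ctrl.current_tool_pos());p[2]=.12
ctrl.move_l(p,vel=.15)
q=[.5713,.0828,.13]
y=best(q,0) if 0 else min([(np.abs(np.array(v)-ctrl.current_q()).max(),a) for a in np.linspace(-3.1,3.1,13) if (v:=ctrl.ik(q,ori(a))) is not None])[1]
ctrl.goto(q,ori(y))
print(y,ctrl.current_tool_pos(),ctrl.current_t())
for n in("wrist","side"): cv2.imwrite(f"pics/{n}3.png",ctrl.read_camera(n))
t=np.linspace(0,2*np.pi,24)
px=np.r_[wproj(np.c_[.5713+.044*np.cos(t),.0828+.044*np.sin(t),0*t+.03]),wproj(np.c_[.5713+.018*np.cos(t),.0828+.018*np.sin(t),0*t+.04])]
im=cv2.imread("pics/wrist3.png")
for u,v in px: cv2.circle(im,(int(u*1),int(v)),1,(0,0,255),-1)
s=cv2.imread("pics/side3.png")
cv2.imwrite("pics/o3.png",np.hstack([cv2.resize(im[160:320,220:420],(400,320)),cv2.resize(s[110:190,325:425],(400,320))]))
E
```

```text
hit True z [ 0.4842892  -0.36661231  0.04207728] dF [-1.5061117   0.92606721 10.69490754] t 8.1
-0.5166666666666666 [0.57150288 0.0818623  0.12991078] 10.45
```

View pics/o3.png

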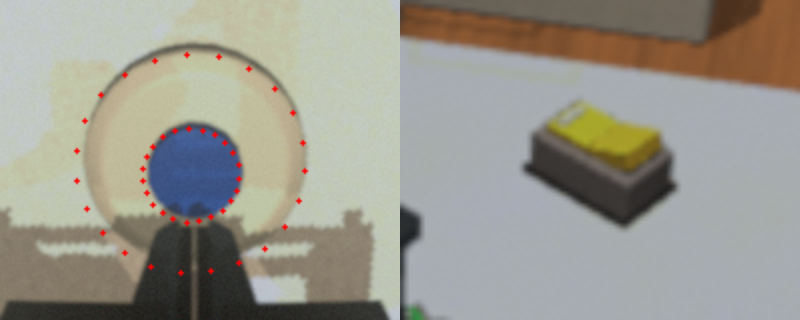

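The lamp's ON half is level too, stopping at z=0.0421. The projected timer circles match to about 1–2 mm, so I'll press the button.

```bash
python3 - <<'E'
from h import *
ctrl.move_l([.572,.0828,.05],vel=.1)
press(.0325,12)
p=np.array(ctrl.current_tool_pos());p[2]=.15
ctrl.move_l(p,vel=.08)
ctrl.goto([.40,-.25,.30],ctrl.current_eef_rot())
ctrl.sleep(.5)
print(ctrl.current_tool_pos(),ctrl.current_t(),ctrl.current_contact_force())
for n in("top","side"): cv2.imwrite(f"pics/{n}4.png",ctrl.read_camera(n))
a=cv2.imread("pics/side0.png");b=cv2.imread("pics/side4.png")
cv2.imwrite("pics/o4.png",np.hstack([x[110:440,190:450] for x in(a,b)]))
E
```

```text
hit True z [0.57256542 0.08282802 0.03410829] dF [-3.92034187 -0.3838808  13.60301251] t 12.0417
[ 0.40006618 -0.24992763  0.29997853] 15.6417 [ 1.04220782  0.11094898 -0.09061667]
```

View pics/o4.png

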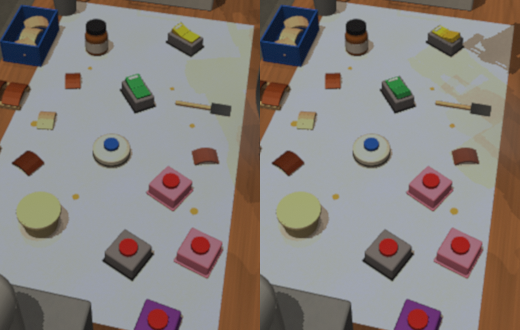

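View pics/top4.png

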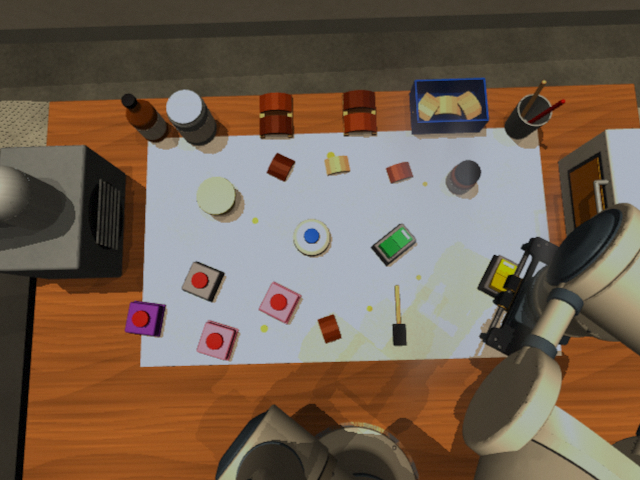

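The after-pictures show both rockers on, the timer still at (312,237) with its button up, and everything else where it was. Handing in.

```bash
python3 - <<'E'
from h import *
for n,x,y in (("top",312,237),("side",301,255)):
  for i in "04":
    im=cv2.imread(f"pics/{n}{i}.png").astype(int);k=(im[...,0]>im[...,2]+60)&(im[...,0]>im[...,1]+40)
    ys,xs=np.nonzero(k[y-20:y+20,x-20:x+20]);print(n,i,xs.mean()+x-20,ys.mean()+y-20,len(xs))
print(ctrl.sign_off())
E
```

```text
top 0 311.0473372781065 235.35502958579883 169
top 4 311.0473372781065 235.35502958579883 169
side 0 300.76190476190476 253.1984126984127 126
side 4 300.70866141732284 253.21259842519686 127
the job is handed in; nothing more can be done
None
```

The job is done and handed in at about 16 s of the 51 s allowed. With shut fingertips I pressed the fan's green rocker, then the lamp's yellow rocker, then the timer's blue button.

- **Rockers:** both stopped with the fingertips at 42.1 mm at about 11 N, against the 42 mm expected when on. The ON halves look level in the side pictures.
- **Timer:** the button went down to 34.1 mm at about 13.6 N, against 34 mm for fully down, and sprang back. The before and after pictures put it within 0.1 px of where it was.
- **Everything else:** the stop button, wood pieces, tub, jar and brush look unmoved in the top and side pictures.
- **One disagreement:** the wrist camera put both switch boxes about 3 mm to one side of where the fixed cameras did. I shifted each press by about 2 mm to split the difference, well within the width of the rockers.

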